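Extend the forked bar rest by one hole

ROBOT

A 6-joint arm with a two-finger parallel gripper is mounted at the origin on the work surface. World frame = base frame: x ahead of the robot, y to its left, z up, the work surface at z = 0. Lengths are in m, angles in rad, forces in N, time in s.
With the tool pointing down it reaches from about 0.35 to 0.975 m from the base axis. Payload 4.9 kg.
Tool frame: the origin (TCP) lies between the finger pads; the fingertips stand 25 mm ahead of it and the grasp point (between the pads) lies 6 mm ahead of it; z points along the fingers, y is the line along which they close (so a half turn about z gives the same grasp; the last joint's range is limited). The gripper opens to 85 mm and grips with 20 to 120 N. Pads are 22 mm wide; open, the fingers measure 114 mm over their backs; the gripper's body (76 mm by 85 mm) begins 54 mm behind the grasp point. The pads swing forward as they close: fully open they stand 13 mm farther back than shut.
Start: joints at [-1.414, 0.053, 1.613, -0, 1.476, -0.119], TCP at [0.17, -0.601, 0.256] pointing down, gripper open.
Joint ranges: [-3.01, 3.01], [-1.01, 2.22], [0.06, 2.58], [-1.02, 4.17], [0.09, 2.62], [-3.14, 3.14]. Speed limits (rad/s): [2.57, 2.57, 3.14, 3.14, 3.14, 3.14].

INTERFACE

Orientations are given as a unit quaternion [w, x, y, z].
In Python, from plant import manip gives the robot as it stands.
- The arm moves only by the shell command python3 -m inch 'ROWS'. ROWS is JSON, a list of rows, each a list of 3 entries, a list of its own where there are three numbers: the shift along the tool's x, y, z in m, then the turn, a rotation vector about the tool's x, y, z in rad, then the opening, from 0 (shut) to 1 (fully open). A call has 1 to 8 rows; each row shifts and turns the commanded pose from where the row before left it, along the tool's axes as they then stand; what a row does not reach is not made up. A row lasts 1/10 s, in which the tool goes at most 50 mm and 8.59 degrees, less where a joint would pass 70% of its speed; a pose out of reach is approached as far as the arm can. A call with a gripper value outside its range is refused whole. The fingers move at their own pace and stop on an object; the grip force is fixed at half the most. Time passes only in rows, so rows that do not move let the fingers close. It gives the time, the measured TCP pose, the force, the opening and the grip force at its end, in the units of the state.
- manip.state(): the state, without advancing time (a new reading comes with each control period).
- manip.grab_frame(name): name is "scene" or "top" or "wrist"; returns (picture, depth): 400x640x3 uint8, red, green, blue; 400x640 float32, m along the optical axis (not along the pixel's ray), 0 where there is no reading.
- manip.camera_params(name): a dict with "camera_matrix" (3x3 intrinsics, pixels), "rvec" (rotation vector, rad) and "tvec" (3), from world to camera coordinates, as OpenCV has them. Camera axes: x right, y down, z forward; pixel columns grow to the right and rows downward; lengths in m; the calibration is good to about 2 mm. A picture is of the moment at which its call begins: read the wrist's pose just before it. camera_params takes no time and is no camera call; for the wrist camera it gives the pose at the moment of the call.
- manip.job_done(): hands the job in; it is judged then, once.
Trained networks look in the newest picture that a camera, given by its name, has taken for a name from the list of things; names that differ only in an ending like _2 or _b are one class to them, and where a whole thing is asked for, a point or a joint stands for the part that bears it (a point fixed in the world has none). Each returns a list of dicts, best first, with "score" (0 to 1); they miss things now and then, are a little off and sometimes report something else, mostly with a low value. They report only what shows in the picture. A call takes as long as a camera call.
- manip.look_for(camera, label): "point" ([x, y, z] in m, in world coordinates, good to about 4 mm: the middle of the surface that is visible of it).
The state is a dict: "time": time; "joint_pos": joint angles; "joint_vel": joint speeds; "joint_efforts": joint torques, N m; "tool_pos": TCP position; "tool_rot": TCP orientation; "contact_force": force on the tool from outside, world axes, zero at the start; "ft_torque": the same for the moment, N m; "gripper_width": opening from 0.0 (shut) to 1.0 (fully open); "grasp_force": force on a finger pad.
Only numpy, scipy, OpenCV 4.12 (cv2) and the standard library are available. Lean on these libraries where they do the work, as an engineer would, in place of code of your own. Each camera call takes 0.05 s, during which the arm holds its last target. There are 200 camera calls.

TASK

The next bar to be turned is longer, so extend the telescopic bar rest that ends in a V fork by one hole: press its spring pin flush into the tube, push the tube outward past it until the pin springs fully up in the next hole, and let go. Leave the rest that ends in a round disc as it is.

Things in the scene. Friction and masses are not known exactly. Their poses are not given: they have to be found in the camera images.
- fork_rest: Forked bar rest, screwed to the bench: olive foot 235 x 50 mm, rear block 76 mm high holding a dark inner bar; a square steel tube, 30 x 30 mm, top face 60 mm above the bench, slides on the bar and ends in a steel V fork 95 mm wide, 106 mm high. Origin: on the bench, straight below the spring pin's axis; x along the tube, outward to the fork; y across; z up. The pin stays at the origin's x, y.
- fork_tube (a joint): Travel of the forked tube along the rest's +x, m: 0 now, 0.05 with the pin in the next hole (1 mm play). Three 16 mm holes, 50 mm apart; the pin is in the one nearest the fork. A push lip stands on the tube: 30 mm wide (y), 8 thick (x), top 75 mm above the bench, rear face at x = +15 mm now. Locked while the pin is up; pin flush, the same closed fingertips push the lip along +x (15 N, then 3 N).
- fork_pin (a joint): Pressing depth of the domed brass pin (14 mm diameter, set in the inner bar), m: 0 = up, its top 68 mm above the bench, 8 mm proud of the tube; 0.008 = flush (8 N). As the tube moves on, the dome slips under the hole's edge and stays hidden (about 0.010) until the next hole, 50 mm on, where it springs up by itself and locks the tube.
- disc_face (a point): The other bar rest, alike in all but its end, a round steel disc of 56 mm diameter, 12 mm thick. This point is the centre of the disc's outer face, 132 mm outward of that rest's pin and 45 mm above the bench; its x axis points outward along that tube. To be left alone.

How it is judged:
By the outcome, as a careful person would: the job done as asked, in the order asked, and still so for the second after the job is handed in, with the robot touching nothing.
It also fails if it takes over 32 s, if anything falls off the work surface, if the arm or the gripper's body presses on something with over 40 N, if the wrist force passes 120 N, or if a joint passes its speed limit or range.

## Working session

There is one attempt and no reset: what is moved stays moved. The work goes in short steps, Python scripts to look and compute and a shell command to move; the robot and the scene stay as the last step left them, time stands still between calls to the robot, and variables do not carry over. Pictures are saved under pics/ and viewed, at most 10 in all, crops included, and the job is handed in when it is done.

```bash
mkdir -p pics; cat > h.py <<'E'
import numpy as np, cv2
from plant import manip
def cam(n):
    p=manip.camera_params(n); return np.array(p["camera_matrix"]),cv2.Rodrigues(np.array(p["rvec"],float))[0],np.array(p["tvec"],float).ravel()
def grab(n,f=None):
    c=cam(n); im,d=manip.grab_frame(n)
    if f: cv2.imwrite(f,im[:,:,::-1])
    return im,d,c
def cloud(d,c):
    K,R,t=c; v,u=np.mgrid[:d.shape[0],:d.shape[1]]
    P=np.stack([(u-K[0,2])/K[0,0]*d,(v-K[1,2])/K[1,1]*d,d],-1)
    return (P-t)@R
def proj(P,c):
    K,R,t=c; q=(np.asarray(P)@R.T+t)@K.T; return q[...,:2]/q[...,2:]
E
python3 - <<'E'
from h import *
for n in ("top","scene"):
    im,d,c=grab(n,f"pics/{n}1.png")
    np.savez(f"{n}.npz",im=im,d=d)
    for l in ("fork_rest","fork_tube","fork_pin","disc_face"):
        for r in manip.look_for(n,l)[:3]: print(n,l,np.round(r["point"],3),round(r["score"],2),proj(r["point"],c).round())
s=manip.state();print(s["time"],s["tool_pos"],s["tool_rot"])
E
```

```text
top fork_rest [ 0.418 -0.175  0.058] 0.89 [424. 301.]
top fork_tube [ 0.495 -0.166  0.06 ] 0.77 [415. 252.]
top fork_pin [ 0.472 -0.167  0.064] 0.63 [418. 267.]
top disc_face [0.561 0.132 0.06 ] 0.65 [230. 216.]
scene fork_rest [ 0.464 -0.165  0.058] 0.83 [297. 141.]
scene fork_rest [0.578 0.132 0.058] 0.21 [398. 220.]
scene fork_tube [ 0.535 -0.155  0.061] 0.67 [284. 159.]
scene disc_face [0.578 0.133 0.059] 0.82 [398. 219.]
0.5 [ 0.17019844 -0.60133988  0.25626174] [-3.86882402e-05  9.90507059e-01  1.37461863e-01  1.01918923e-05]
```

View pics/top1.png

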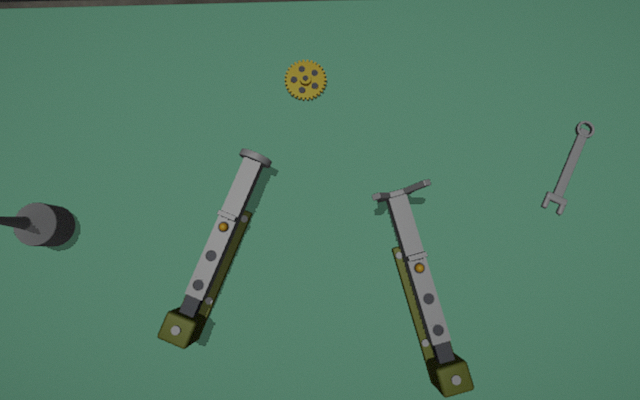

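View pics/scene1.png

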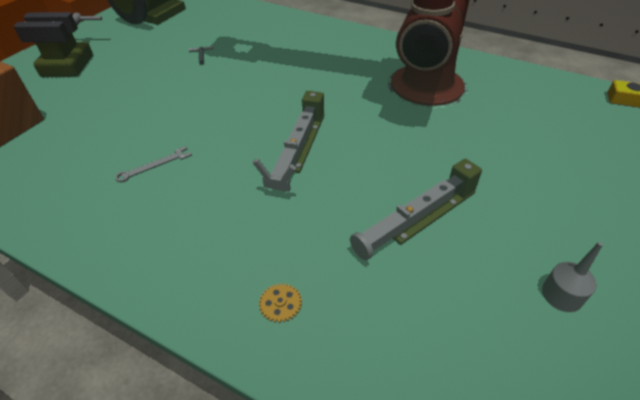

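The fork rest is the right one in the top view (pin ~ (419,268), lip ~ (417,255), fork at (400,190)). The disc rest is on the left, with its pin at (223,227).

```bash
python3 - <<'E'
from h import *
from scipy.spatial.transform import Rotation as Ro
z=np.load("top.npz"); im,d=z["im"],z["d"]; c=cam("top"); P=cloud(d,c)
u=np.arange(640)[None,:]; v=np.arange(400)[:,None]
box=(u>370)&(u<480)&(v>170)&(v<400)
hsv=cv2.cvtColor(im,cv2.COLOR_RGB2HSV).astype(int)
m=box&(hsv[...,0]>10)&(hsv[...,0]<26)&(hsv[...,1]>150)&(hsv[...,2]>90)&(P[...,2]>.055)&(v<285)
q=P[m]; print("pin",m.sum(),q.mean(0).round(4),q.max(0)-q.min(0), "px",np.argwhere(m).mean(0))
t=box&(abs(P[...,2]-.060)<.004)&(v>205)&(v<340)&(hsv[...,1]<60)
T=P[t]; print("tube",len(T),np.median(T[:,2]))
a=cv2.fitLine(T[:,:2].astype(np.float32),cv2.DIST_HUBER,0,.01,.01).ravel(); dr=a[:2]*np.sign(a[0]); print(dr,a[2:],np.degrees(np.arctan2(dr[1],dr[0])))
pin=q.mean(0)[:2]; n=np.array([-dr[1],dr[0]]); print("pin off axis",(pin-a[2:])@n, "width",np.percentile((T[:,:2]-a[2:])@n,[2,98]))
L=P[box&(P[...,2]>.070)&(P[...,2]<.08)]; L=L[:,:2]-pin; print("lip", np.c_[L@dr,L@n][(abs(L@dr)<.04)].round(3)[:40:3].tolist())
s=manip.state(); R=Ro.from_quat(np.roll(s["tool_rot"],-1)); print(R.as_matrix().round(3),s["gripper_width"])
E
```

```text
pin 50 [ 0.4706 -0.1689  0.0664] [0.01116067 0.01105775 0.00819747] px [267.6 419.4]
tube 2455 0.06002393453778509
[0.9688152  0.24778427] [ 0.46178746 -0.17221381] 14.346435
pin off axis 0.000983744849186868 width [-0.01461815  0.01446736]
lip [[0.023, -0.015], [0.023, -0.009], [0.021, -0.014], [0.023, -0.003], [0.022, -0.007], [0.02, -0.012], [0.019, -0.015], [0.022, 0.001], [0.021, -0.004], [0.02, -0.009], [0.019, -0.013], [0.023, 0.008], [0.022, 0.004], [0.02, -0.001]]
[[ 0.962  0.272  0.   ]
 [ 0.272 -0.962  0.   ]
 [ 0.    -0.    -1.   ]] 1.0009621718330595
```

```bash
python3 -m inch '[[[0.031,-0.0257,0],[0,0,0.025],0],[[0.031,-0.0257,0],[0,0,0],0],[[0.031,-0.0257,0],[0,0,0],0],[[0.031,-0.0257,0],[0,0,0],0],[[0.031,-0.0257,0],[0,0,0],0],[[0.031,-0.0257,0],[0,0,0],0],[[0.031,-0.0257,0],[0,0,0],0],[[0.031,-0.0257,0],[0,0,0],0]]'; python3 -m inch '[[[0.031,-0.0257,0],[0,0,0],0],[[0.031,-0.0257,0],[0,0,0],0],[[0.0,0,0],[0,0,0],0]]'
cat > rel.py <<'E'
from h import *
from scipy.spatial.transform import Rotation as Ro
s=manip.state(); R=Ro.from_quat(np.roll(s["tool_rot"],-1)).as_matrix()
A=np.array([.9688,.2478,0]); N=np.array([-.2478,.9688,0]); p=np.array(s["tool_pos"])-[.4702,-.1695,0]
print("t",s["time"],"rest xy",(p@A).round(4),(p@N).round(4),"tipz",round(p[2]-.025,4),"F rest",np.round([np.dot(s["contact_force"],A),np.dot(s["contact_force"],N),s["contact_force"][2]],1),"to go tool",(R.T@-p)[:2].round(4),"yaw",np.degrees(np.arctan2(R[1,0],R[0,0])).round(2),"w",s["gripper_width"])
E
python3 rel.py
```

```text
time: 1.3
tool_pos: [0.3593, -0.3387, 0.2566]
tool_rot: [0.0, 0.992, 0.125, 0.0]
contact_force: [0.6, -0.5, -0.6]
gripper_width: 0.003
grasp_force: 0.0
time: 1.6
tool_pos: [0.4078, -0.2717, 0.2565]
tool_rot: [-0.0, 0.992, 0.128, 0.001]
contact_force: [-1.0, -1.0, -0.6]
gripper_width: 0.002
grasp_force: 0.0
t 1.6 rest xy -0.0858 -0.0836 tipz 0.2315 F rest [-1.2 -0.7 -0.6] to go tool [ 0.086  -0.0829] yaw 14.7 w 0.00155540501840745
```

```bash
python3 -m inch '[[[0.022,-0.021,0.015],[0,0,0.006],0],[[0.022,-0.021,0.015],[0,0,0],0],[[0.021,-0.021,0.025],[0,0,0],0],[[0.021,-0.020,0.025],[0,0,0],0],[[0,0,0.02],[0,0,0],0],[[0,0,0],[0,0,0],0],[[0,0,0],[0,0,0],0]]'; python3 rel.py; python3 - <<'E'
from h import *
im,d,c=grab("wrist","pics/w1.png"); np.savez("w.npz",im=im,d=d)
P=cloud(d,c)
hsv=cv2.cvtColor(im,cv2.COLOR_RGB2HSV).astype(int)
m=(hsv[...,0]>10)&(hsv[...,0]<26)&(hsv[...,1]>150)&(hsv[...,2]>90)&(P[...,2]>.058)&(P[...,2]<.075)
q=P[m]; 
if len(q): print("pin",len(q),q.mean(0).round(4),(q.max(0)-q.min(0)).round(3),np.argwhere(m).mean(0))
for r in manip.look_for("wrist","fork_pin")[:2]: print(r)
E
```

```text
time: 2.3
tool_pos: [0.4689, -0.1741, 0.1566]
tool_rot: [0.0, 0.993, 0.122, -0.0]
contact_force: [0.2, -0.3, 1.5]
gripper_width: -0.0
grasp_force: 0.0
t 2.3 rest xy -0.0024 -0.0041 tipz 0.1316 F rest [ 0.2 -0.4  1.5] to go tool [ 0.0024 -0.0041] yaw 13.99 w -0.00023187777488189106
pin 205 [ 0.4733 -0.1704  0.0659] [0.012 0.013 0.01 ] [198.74146341 317.45365854]
{'point': [0.4708, -0.1673, 0.0645], 'score': 0.61}
```

View pics/w1.png

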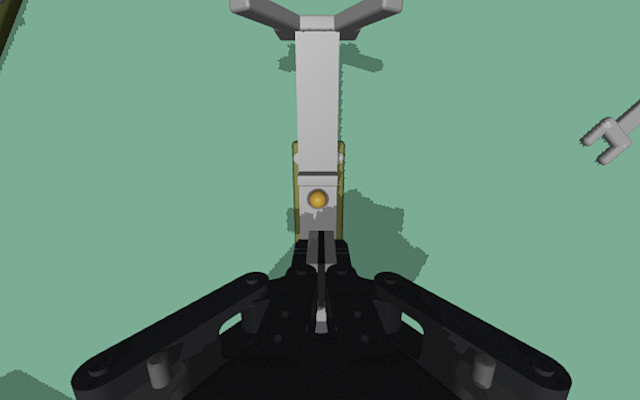

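The wrist view shows the pin at (317,199), just behind the lip (row ~180), in line with the shut fingertips. The two measurements of the pin agree within 3 mm.

```bash
python3 -m inch '[[[0.0025,-0.004,0.02],[0,0,-0.005],0],[[0,0,0.02],[0,0,0],0],[[0,0,0.014],[0,0,0],0],[[0,0,0],[0,0,0],0],[[0,0,0],[0,0,0],0]]'; python3 rel.py
```

```text
time: 2.9
tool_pos: [0.4709, -0.1695, 0.1031]
tool_rot: [0.0, 0.992, 0.124, 0.0]
contact_force: [-0.3, 0.7, -0.6]
gripper_width: -0.001
grasp_force: 0.0
t 2.9 rest xy 0.0006 -0.0001 tipz 0.0781 F rest [-0.1  0.8 -0.6] to go tool [-0.0007 -0.0002] yaw 14.28 w -0.000897055533776813
```

```bash
python3 -m inch '[[[0,0,0.004],[0,0,0],0],[[0,0,0.004],[0,0,0],0],[[0,0,0.003],[0,0,0],0],[[0,0,0.002],[0,0,0],0],[[0,0,0],[0,0,0],0]]'; python3 rel.py;  python3 -m inch '[[[0,0,0.002],[0,0,0],0],[[0,0,0.001],[0,0,0],0],[[0,0,0.001],[0,0,0],0],[[0,0,0],[0,0,0],0],[[0,0,0],[0,0,0],0]]'; python3 rel.py
```

```text
time: 3.4
tool_pos: [0.4711, -0.1693, 0.0902]
tool_rot: [0.0, 0.992, 0.125, 0.0]
contact_force: [-1.1, 0.1, 4.7]
gripper_width: 0.001
grasp_force: 2.8
t 3.4 rest xy 0.0009 0.0 tipz 0.0652 F rest [-1.1  0.4  4.7] to go tool [-0.001  -0.0001] yaw 14.32 w 0.0006229409555619346
time: 3.9
tool_pos: [0.4711, -0.1693, 0.0866]
tool_rot: [0.0, 0.992, 0.125, 0.0]
contact_force: [-1.7, 0.9, 6.6]
gripper_width: -0.002
grasp_force: 3.5
t 3.9 rest xy 0.0009 -0.0 tipz 0.0616 F rest [-1.5  1.3  6.6] to go tool [-0.001  -0.0001] yaw 14.32 w -0.001588035671746449
```

```bash
python3 -m inch '[[[0,0,0.001],[0,0,0],0],[[0,0,0],[0,0,0],0]]'; python3 rel.py;  python3 -m inch '[[[0,0,0.0007],[0,0,0],0],[[0,0,0],[0,0,0],0]]'; python3 rel.py
```

```text
time: 4.1
tool_pos: [0.4711, -0.1693, 0.0856]
tool_rot: [0.0, 0.992, 0.125, 0.0]
contact_force: [-1.8, 1.1, 7.7]
gripper_width: 0.004
grasp_force: 3.7
t 4.1 rest xy 0.001 -0.0 tipz 0.0606 F rest [-1.5  1.5  7.7] to go tool [-0.001  -0.0001] yaw 14.32 w 0.0037794284518770957
time: 4.3
tool_pos: [0.4712, -0.1693, 0.0851]
tool_rot: [0.0, 0.992, 0.125, 0.0]
contact_force: [-2.3, 1.4, 7.5]
gripper_width: 0.001
grasp_force: 3.8
t 4.3 rest xy 0.001 -0.0 tipz 0.0601 F rest [-1.9  1.9  7.5] to go tool [-0.0011 -0.0001] yaw 14.32 w 0.0013415279226910955
```

```bash
python3 -m inch '[[[0,0,0.0005],[0,0,0],0],[[0.002,0,0],[0,0,0],0],[[0.001,0,0],[0,0,0],0],[[0,0,0],[0,0,0],0]]'; python3 rel.py;  python3 -m inch '[[[0.001,0,0],[0,0,0],0],[[0.001,0,0],[0,0,0],0],[[0,0,0],[0,0,0],0]]'; python3 rel.py
```

```text
time: 4.7
tool_pos: [0.4734, -0.1688, 0.0849]
tool_rot: [0.0, 0.992, 0.125, -0.001]
contact_force: [-5.3, -0.8, 11.4]
gripper_width: -0.0
grasp_force: 6.0
t 4.7 rest xy 0.0032 -0.0001 tipz 0.0599 F rest [-5.3  0.5 11.4] to go tool [-0.0031 -0.0002] yaw 14.34 w -0.00022786376113139462
time: 5.0
tool_pos: [0.4753, -0.1683, 0.0848]
tool_rot: [0.0, 0.992, 0.125, -0.001]
contact_force: [-6.3, -0.5, 12.1]
gripper_width: 0.004
grasp_force: 5.8
t 5.0 rest xy 0.0052 -0.0001 tipz 0.0598 F rest [-6.3  1.1 12.1] to go tool [-0.005  -0.0002] yaw 14.34 w 0.004011293381900795
```

```bash
for i in 1; do python3 -m inch '[[[0.001,0,0],[0,0,0],0],[[0.001,0,0],[0,0,0],0],[[0,0,0],[0,0,0],0]]'; python3 rel.py;  python3 -m inch '[[[0.001,0,0],[0,0,0],0],[[0.001,0,0],[0,0,0],0],[[0,0,0],[0,0,0],0]]'; python3 rel.py; done
```

```text
time: 5.3
tool_pos: [0.4767, -0.168, 0.0848]
tool_rot: [0.001, 0.992, 0.125, -0.002]
contact_force: [-9.2, -0.8, 12.3]
gripper_width: -0.0
grasp_force: 6.3
t 5.3 rest xy 0.0067 -0.0002 tipz 0.0598 F rest [-9.1  1.5 12.3] to go tool [-0.0064 -0.0003] yaw 14.35 w -0.00021960557041052084
time: 5.6
tool_pos: [0.4787, -0.1677, 0.0849]
tool_rot: [0.001, 0.992, 0.125, -0.002]
contact_force: [-8.7, -1.8, 12.0]
gripper_width: -0.002
grasp_force: 6.2
t 5.6 rest xy 0.0087 -0.0004 tipz 0.0599 F rest [-8.8  0.4 12. ] to go tool [-0.0084 -0.0005] yaw 14.35 w -0.00205722962985251
```

```bash
python3 -m inch '[[[0.002,0,0],[0,0,0],0],[[0.001,0,0],[0,0,0],0],[[0,0,0],[0,0,0],0]]'; python3 rel.py; cat > look.py <<'E'
import sys
from h import *
im,d,c=grab("wrist"); cv2.imwrite(sys.argv[1],im[:,:,::-1]); P=cloud(d,c)
A=np.array([.9688,.2478]); N=np.array([-.2478,.9688]); r=P[...,:2]-[.4702,-.1695]
b=(abs(r@N)<.05)&(r@A>.05)&(r@A<.3)
x=(r@A)[b&(abs(r@N)<.010)&(abs(P[...,2]-.060)<.004)]; print("tube top front end",np.percentile(x,[98,99.5]))
f=(r@A)[b&(P[...,2]>.085)&(P[...,2]<.12)]; print("fork x",len(f),np.percentile(f,[5,50,95]) if len(f) else "")
E
python3 look.py pics/w2.png
python3 - <<'E'
from h import *
z=np.load("top.npz"); c=cam("top"); P=cloud(z["d"],c); r=P[...,:2]-[.4702,-.1695]
A=np.array([.9688,.2478]); N=np.array([-.2478,.9688]);b=(abs(r@N)<.05)&(r@A>.05)&(r@A<.3)
f=(r@A)[b&(P[...,2]>.085)&(P[...,2]<.12)]; print("initial fork x",len(f),np.percentile(f,[5,50,95]))
E
```

```text
time: 5.9
tool_pos: [0.481, -0.1672, 0.0849]
tool_rot: [0.001, 0.992, 0.125, -0.003]
contact_force: [-12.2, -2.1, 14.3]
gripper_width: 0.001
grasp_force: 9.4
t 5.9 rest xy 0.0111 -0.0005 tipz 0.0599 F rest [-12.4   1.   14.3] to go tool [-0.0106 -0.0006] yaw 14.36 w 0.000986810460048743
tube top front end [0.12845752 0.12941701]
fork x 0 
initial fork x 203 [0.12068043 0.12495223 0.1295886 ]
```

View pics/w2.png

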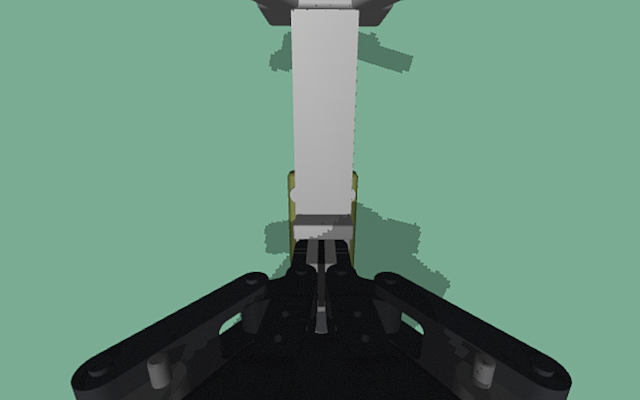

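The lip (row ~215) stands right before the fingertips (row ~240). I'll measure whether it has moved from x = 15..23 mm.

```bash
cat > lip.py <<'E'
from h import *
im,d,c=grab("wrist"); P=cloud(d,c)
A=np.array([.9688,.2478]); N=np.array([-.2478,.9688]); r=P[...,:2]-[.4702,-.1695]; X=r@A; Y=r@N
u=np.arange(640)[None,:]+0*X; v=np.arange(400)[:,None]+0*X
for row in range(196,246,3):
    k=(v==row)&(abs(Y)<.012)
    if k.any(): print(row,np.median(X[k]).round(4),np.median(P[...,2][k]).round(4),im[row,318])
E
python3 lip.py; python3 rel.py
```

```text
196 0.04 0.0609 [168 168 168]
199 0.0382 0.0606 [168 168 168]
202 0.0366 0.0609 [167 167 167]
205 0.0348 0.0605 [167 168 168]
208 0.0331 0.0607 [167 167 167]
211 0.0313 0.0604 [167 167 167]
214 0.0297 0.0608 [121 123 122]
217 0.0295 0.0645 [70 69 70]
220 0.0295 0.0686 [71 71 71]
223 0.0295 0.0724 [69 68 69]
226 0.0291 0.0752 [157 157 158]
229 0.0276 0.0755 [165 166 166]
232 0.026 0.0756 [165 165 165]
235 0.0243 0.0755 [119 119 119]
238 0.0226 0.0753 [108 109 109]
241 0.0213 0.0761 [28 27 27]
244 0.0213 0.0793 [35 35 36]
t 6.0 rest xy 0.0111 -0.0005 tipz 0.0599 F rest [-10.5   0.7  15.2] to go tool [-0.0106 -0.0006] yaw 14.36 w -0.003409394487967212
```

The lip has moved about 5 mm, so the tube slides with the pin held flush. I'll keep pushing.

```bash
python3 -m inch '[[[0.003,0,0],[0,0,0],0],[[0.003,0,0],[0,0,0],0],[[0.003,0,0],[0,0,0],0],[[0.003,0,0],[0,0,0],0],[[0,0,0],[0,0,0],0]]'; python3 rel.py; python3 -m inch '[[[0.004,0,0],[0,0,0],0],[[0.004,0,0],[0,0,0],0],[[0.004,0,0],[0,0,0],0],[[0.004,0,0],[0,0,0],0],[[0.004,0,0],[0,0,0],0],[[0,0,0],[0,0,0],0]]'; python3 rel.py
```

```text
time: 6.5
tool_pos: [0.4945, -0.1638, 0.085]
tool_rot: [0.001, 0.992, 0.125, 0.0]
contact_force: [-2.4, -0.6, 8.8]
gripper_width: -0.002
grasp_force: 4.4
t 6.5 rest xy 0.0249 -0.0005 tipz 0.06 F rest [-2.4  0.   8.8] to go tool [-0.025  -0.0007] yaw 14.33 w -0.0017838654742298617
time: 7.1
tool_pos: [0.5145, -0.1588, 0.085]
tool_rot: [0.001, 0.992, 0.125, 0.001]
contact_force: [0.2, -0.5, 5.8]
gripper_width: -0.002
grasp_force: 3.2
t 7.1 rest xy 0.0455 -0.0006 tipz 0.06 F rest [ 0.1 -0.5  5.8] to go tool [-0.0457 -0.0008] yaw 14.32 w -0.002046580159125342
```

```bash
python3 -m inch '[[[0.002,0,0],[0,0,0],0],[[0.002,0,0],[0,0,0],0],[[0.002,0,0],[0,0,0],0],[[0.001,0,0],[0,0,0],0],[[0,0,0],[0,0,0],0]]'; python3 rel.py; python3 lip.py | awk '$3>.063'; python3 -m inch '[[[0.001,0,0],[0,0,0],0],[[0.001,0,0],[0,0,0],0],[[0,0,0],[0,0,0],0]]'; python3 rel.py;python3 -m inch '[[[0.001,0,0],[0,0,0],0],[[0,0,0],[0,0,0],0]]'; python3 rel.py; python3 lip.py | awk '$3>.063'
```

```text
time: 7.6
tool_pos: [0.5216, -0.157, 0.085]
tool_rot: [0.001, 0.992, 0.125, 0.002]
contact_force: [0.5, -1.0, 6.0]
gripper_width: -0.001
grasp_force: 3.2
t 7.6 rest xy 0.0529 -0.0007 tipz 0.06 F rest [ 0.2 -1.1  6. ] to go tool [-0.0531 -0.0008] yaw 14.32 w -0.0005236968172348645
217 0.0723 0.0668 [70 70 72]
220 0.0723 0.071 [70 70 69]
223 0.0722 0.0745 [111 112 114]
226 0.071 0.0755 [169 167 168]
229 0.0694 0.0755 [165 165 166]
232 0.0678 0.0756 [163 163 163]
235 0.0662 0.0757 [164 165 166]
238 0.0634 0.0732 [18 16 17]
241 0.0632 0.0763 [33 32 34]
244 0.0633 0.0797 [31 33 32]
time: 7.95
tool_pos: [0.523, -0.1566, 0.0849]
tool_rot: [0.001, 0.992, 0.125, 0.001]
contact_force: [-0.5, -1.2, 7.5]
gripper_width: 0.002
grasp_force: 3.8
t 7.95 rest xy 0.0544 -0.0006 tipz 0.0599 F rest [-0.8 -1.   7.5] to go tool [-0.0545 -0.0008] yaw 14.33 w 0.001737337903298308
time: 8.15
tool_pos: [0.524, -0.1564, 0.0849]
tool_rot: [0.001, 0.992, 0.125, 0.001]
contact_force: [-1.4, -1.7, 8.1]
gripper_width: 0.001
grasp_force: 3.8
t 8.15 rest xy 0.0554 -0.0007 tipz 0.0599 F rest [-1.8 -1.3  8.1] to go tool [-0.0555 -0.0008] yaw 14.32 w 0.0006449260786838253
217 0.0747 0.0666 [70 71 71]
220 0.0747 0.0708 [71 71 72]
223 0.0746 0.0744 [105 106 106]
226 0.0735 0.0755 [170 169 169]
229 0.0719 0.0755 [165 164 165]
232 0.0702 0.0754 [163 164 164]
235 0.0687 0.0755 [168 169 169]
238 0.0658 0.0732 [28 29 28]
241 0.0658 0.0764 [29 31 29]
244 0.0659 0.0797 [34 31 33]
```

```bash
python3 -m inch '[[[0.0007,0,0],[0,0,0],0],[[0,0,0],[0,0,0],0]]'; python3 rel.py;python3 -m inch '[[[0.0007,0,0],[0,0,0],0],[[0,0,0],[0,0,0],0]]'; python3 rel.py
```

```text
time: 8.4
tool_pos: [0.5245, -0.1563, 0.0849]
tool_rot: [0.001, 0.992, 0.125, 0.001]
contact_force: [-1.5, -0.7, 7.3]
gripper_width: 0.005
grasp_force: 4.0
t 8.4 rest xy 0.0559 -0.0007 tipz 0.0599 F rest [-1.7 -0.3  7.3] to go tool [-0.056  -0.0008] yaw 14.33 w 0.004778743219973893
time: 8.6
tool_pos: [0.5248, -0.1562, 0.0849]
tool_rot: [0.001, 0.992, 0.125, 0.0]
contact_force: [-3.4, -1.3, 9.0]
gripper_width: -0.001
grasp_force: 4.6
t 8.6 rest xy 0.0562 -0.0006 tipz 0.0599 F rest [-3.6 -0.4  9. ] to go tool [-0.0562 -0.0008] yaw 14.33 w -0.001100926319015848
```

```bash
python3 -m inch '[[[0.001,0,0],[0,0,0],0],[[0,0,0],[0,0,0],0]]'; python3 rel.py;python3 -m inch '[[[0.001,0,0],[0,0,0],0],[[0,0,0],[0,0,0],0]]'; python3 rel.py;  python3 lip.py | sed -n '7,9p'
```

```text
time: 8.8
tool_pos: [0.5251, -0.1562, 0.0849]
tool_rot: [0.001, 0.992, 0.125, -0.001]
contact_force: [-4.8, -3.0, 10.6]
gripper_width: -0.004
grasp_force: 5.5
t 8.8 rest xy 0.0565 -0.0007 tipz 0.0599 F rest [-5.4 -1.7 10.6] to go tool [-0.0564 -0.0009] yaw 14.34 w -0.004256970846449138
time: 9.0
tool_pos: [0.5257, -0.156, 0.0849]
tool_rot: [0.001, 0.992, 0.125, -0.001]
contact_force: [-7.9, -1.9, 13.2]
gripper_width: 0.003
grasp_force: 5.9
t 9.0 rest xy 0.0572 -0.0006 tipz 0.0599 F rest [-8.1  0.1 13.2] to go tool [-0.0569 -0.0008] yaw 14.34 w 0.003127517009606487
214 0.0758 0.0605 [97 97 97]
217 0.0758 0.0649 [70 70 72]
220 0.0758 0.0688 [70 70 70]
```

```bash
python3 -m inch '[[[-0.003,0,0],[0,0,0],0],[[0,0,-0.005],[0,0,0],0],[[0,0,-0.02],[0,0,0],0],[[0,0,-0.03],[0,0,0],0],[[-0.03,0,-0.04],[0,0,0],0],[[-0.04,0,-0.04],[0,0,0],0],[[0,0,0],[0,0,0],0],[[0,0,0],[0,0,0],0]]'; python3 rel.py; python3 look.py pics/w3.png; python3 lip.py | tail -0; python3 - <<'E'
from h import *
im,d,c=grab("wrist"); P=cloud(d,c)
hsv=cv2.cvtColor(im,cv2.COLOR_RGB2HSV).astype(int)
A=np.array([.9688,.2478]); N=np.array([-.2478,.9688]); r=P[...,:2]-[.4702,-.1695]
m=(hsv[...,0]>10)&(hsv[...,0]<26)&(hsv[...,1]>150)&(hsv[...,2]>90)&(P[...,2]>.04)&(P[...,2]<.08)&(abs(r@A)<.03)
q=P[m]; print("pin",m.sum(),(r@A)[m].mean(),np.percentile(q[:,2],[5,50,90,99]).round(4) if len(q) else "")
E
```

```text
time: 9.85
tool_pos: [0.4599, -0.1719, 0.2145]
tool_rot: [0.001, 0.992, 0.124, 0.001]
contact_force: [-0.3, 0.1, -0.6]
gripper_width: 0.001
grasp_force: 0.0
t 9.85 rest xy -0.0106 0.0002 tipz 0.1895 F rest [-0.3  0.2 -0.6] to go tool [ 0.0102 -0.0001] yaw 14.27 w 0.001270215133032189
tube top front end [0.14854662 0.14956268]
fork x 0 
pin 131 0.0024585646009587132 [0.0618 0.0665 0.0684 0.0693]Exception ignored on flushing sys.stdout:
BrokenPipeError: [Errno 32] Broken pipe
```

View pics/w3.png

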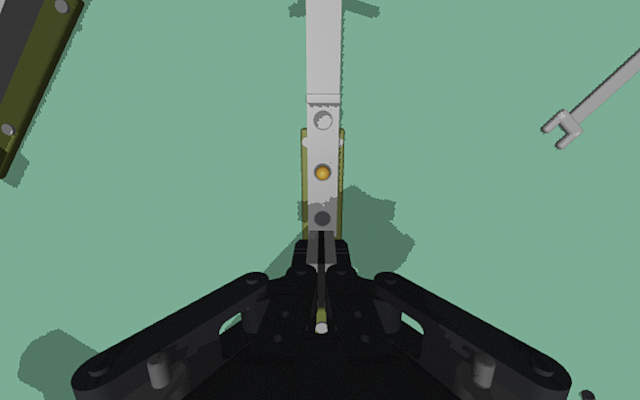

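The pin (322,173) stands fully up, top about 68 mm above the bench, in the middle hole. The first hole (322,120) is now empty beside the lip, and the robot is clear of everything.

```bash
python3 -c "
from plant import manip
print(manip.job_done())"
```

```text
the job is handed in; nothing more can be done
None
```

The forked rest is extended by one hole: its pin has sprung fully up in the next hole, the disc rest was left untouched, and I handed the job in with the arm clear at about 10 s.

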